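# Latch the storage case on the sideboard

## Task

The grey storage case standing on the sideboard is ajar. Hook its draw latch over the keeper on the lid half, with the lever still up, then push the lever over past centre until it lies fully down, so that the case stays clamped by itself. Feel the hook into place without forcing it down or yanking it back against the keeper, grip and push gently, and leave the ornaments around the case and the dish on top of it where they are.

Things in the scene. Friction and masses are not known exactly. Their poses are not given: they have to be found in the camera images.
- case: Grey hard-shell case standing upright, fixed, 280 mm wide (own y), 150 mm thick (own x), flat top 180 mm up. Origin on the sideboard under the seam, mid-width; z up. The seam runs along y at x = 0: fixed half x < 0, lid half x > 0, hinged at the bottom. The latch lies on top at y = 0: lever on the fixed half, keeper on the lid; it moves in the case's x-z plane. It bears 150 N of finger load, both pads' grip counted.
- latch_pivot (a point): The lever's hinge axis (along case y): case x = -22 mm, 14 mm above the case top. With the loop hooked and slack taken up the lever stands near upright (1.7 to 2.0 rad); pushing it down draws the lid in against its springy seal, heaviest (about 10 N at 40 mm from the axis) near 1.1, past centre at about 0.5; below that it pulls itself down.
- lever (a joint): Lever angle, rad: 0 = lying flat, pointing to case -x (clamped, stop); 1.57 = straight up; more leans to the lid side, stop at 2.9. Slight friction: stays where left. A flat steel strip 26 mm wide (case y), 5 mm thick, its tip 48 mm from the hinge axis.
- lever_tip (a point): Middle of the lever's free end, 48 mm from the hinge axis, half-way through its thickness.
- bail (a joint): Angle of the wire loop (bail) relative to the lever, rad; slight friction, stays where left. The loop's elevation above level, seen towards the lid (case +x), is bail - lever. The loop's hinge is carried by the lever, 14 mm from the lever's axis, in the direction pi - lever + 0.45 rad, measured in the case's x-z plane from +x up towards +z.
- bail_bar (a point): Middle of the loop's crossbar (round steel, 6 mm thick, along case y, 38 mm long), 80 mm from the loop's hinge. This bar hooks behind the keeper. Two 5 mm wire legs at y = +-19 mm join it to the hinge.
- bail_tab (a point): Grip point on the loop's steel thumb tab, 12 mm wide (case y), 6 mm thick, 36 mm long, standing up from the middle of the crossbar and leaning 30 degrees off the loop's own z, away from its hinge. The point is 26 mm along the tab from the bar's centre. Pinch the 12 mm width, fingers closing along case y, 20 to 30 N; the tab may turn between them.
- keeper_place (a point): Nominal foot of the keeper's seat face on the lid's top; x away from the lever, z up. The keeper: a wall 22 mm wide, 18 high, 5 thick, seat face to +x, a lip (4 mm thick) overhanging the seat 5 mm, its underside 14 mm up, and a 4 mm foot plate. Slotted: the real face is up to 1.5 mm either way along x, unmeasured. Bears 120 N; 30 N with fingers on the loop.
- lid (a joint): Lid opening angle about its bottom hinge (10 mm above the sideboard), rad: about 0.065 ajar on its springy seal, 0.01 to 0.033 clamped. About 8 N of pull at the keeper moves it 1 mm.
- bail_loop: The wire loop (bail) with crossbar and tab; origin on its hinge, x along the legs to the crossbar, z square to the loop on the tab's side. To hook it: crossbar centre more than 8 mm beyond the seat face (clear of the lip), down onto the foot plate (centre 7 mm over the lid's top), then back towards the lever until it stops on the seat (centre 3 mm from it), under the lip.
- lid_half: The lid half with the keeper it carries; origin at the bottom hinge line, z up.
- dish: Small white dish, 52 mm across, 22 mm high, loose on the top of the case's fixed half, about 105 mm to case +y of the latch. Leave alone.
- candlestick: Dark metal candlestick, 70 mm foot, 116 mm tall, loose beside the case. Leave alone.
- round_box: Round white lidded pot, 90 mm across, 65 mm high. Leave alone.
- vase: Small white vase, 100 mm across, 130 mm tall. Leave alone.

How it is judged (in metres and radians):
On the way:
1. the loop is hooked: its crossbar is down behind the keeper, under the lip, with the lever still up (z of bail_bar in the frame of keeper_place below 0.0125 m and x of bail_bar in the frame of keeper_place between -0.004 and 0.008 m and value of joint lever above 0.9 rad), for 0.2 s.
At the end, for the whole second after the job is handed in: The lever lies flat (joint below 0.1 rad), the crossbar is still behind the keeper under its lip (centre between 4 mm short of and 8 mm beyond the nominal seat face, less than 12.5 mm above the top), it pulls on the keeper with more than 20 N and the lid is drawn in (lid joint below 0.04 rad) (z of bail_bar in the frame of keeper_place below 0.0125 m and x of bail_bar in the frame of keeper_place between -0.004 and 0.008 m and value of joint lever below 0.1 rad and value of joint lid below 0.04 rad and contact force between bail_loop and lid_half above 20 N); the robot touches nothing.
It fails at once if the fingers squeeze and push the latch and case with more than 150 N in all (both pads' grip counted) (contact force between the fingers and case above 150 N).
It fails at once if the hook is forced on the keeper with more than 30 N while the fingers are on the loop (contact force between the fingers and bail_loop above 1 N and contact force between bail_loop and lid_half above 30 N).
It fails at once if the hook loads the keeper with more than 120 N (contact force between bail_loop and lid_half above 120 N).
It fails at once if the dish, candlestick, round pot or vase is shifted by more than 15 mm (distance of any of dish, candlestick, round_box, vase from where it was at the start of the episode above 0.015 m).
It also fails if it takes over 66 s, if anything falls off the work surface, if the arm or the gripper's body presses on something with over 40 N, if the wrist force passes 120 N, or if a joint passes its speed limit or range.

## Robot

A 6-joint arm with a two-finger parallel gripper is mounted at the origin on the work surface. World frame = base frame: x ahead of the robot, y to its left, z up, the work surface at z = 0. Lengths are in m, angles in degrees, forces in N, time in s.
With the tool pointing down it reaches from about 0.4 to 0.825 m from the base axis. Payload 7 kg.
Tool frame: the origin (TCP) lies between the finger pads; the fingertips stand 14 mm ahead of it and the grasp point (between the pads) lies 5 mm behind it; z points along the fingers, y is the line along which they close (so a half turn about z gives the same grasp; the last joint's range is limited). The gripper opens to 88 mm and grips with 3 to 60 N. Pads are 19 mm wide; open, the fingers measure 130 mm over their backs; the gripper's body (78 mm by 193 mm) begins 47 mm behind the grasp point.
Start: joints at [-55.457, 20.546, 0.682, 0, -70.136, -16.507], TCP at [0.209, -0.642, 0.241] pointing down, gripper open.
Joint ranges: [-176.03, 176.03], [-82.01, 121.73], [-58.28, 71.71], [-173.87, 95.51], [-174.79, -0.11], [-173.66, 173.66]. Speed limits (degrees/s): [136.94, 136.94, 172.46, 180, 180, 180].

## Interface

Orientations are given as [roll, pitch, yaw] about the fixed x, y, z axes, in that order (R = Rz(yaw) Ry(pitch) Rx(roll)).
In Python, from plant import status, cams, job gives the robot as it stands. The module is installed in compiled form; this text tells all that it offers.
- The arm moves only by the tool step_arm, never from a script. Its arguments are lists of equal length, an entry for each row: "xyz": the shift along the tool's x, y, z each as a share of 20 cm, from -1 to 1, a list of three; "yaw": the turn about the tool's z as a share of 360 degrees, from -1 to 1; "claw": the closure, from -1 (fully open) to 1 (shut). A call has 1 to 20 rows; each row is the pose to reach, as a shift and turn from the pose commanded when the call began, along the tool's axes at that moment, turning the shorter way round; what a row does not reach only later rows make up. A row lasts 1/12 s, in which the tool goes at most 41.7 mm and 7.16 degrees, less where a joint would pass 70% of its speed; a pose out of reach is approached as far as the arm can. A call with a number of a shift or a turn outside -1 to 1 is refused whole. A call with a gripper value outside its range is refused whole. The fingers move at their own pace and stop on an object; "grip_force" is the grip in N (left out, the last holds). Time passes only in rows, so rows that repeat a pose let the fingers close. It gives the time, the measured TCP pose, the force, the opening and the grip force at its end, in the units of the state.
- status.get_state(): the state, without advancing time (a new reading comes with each control period).
- cams.capture(name): name is "scene" or "side" or "wrist"; returns (picture, depth): 480x640x3 uint8, blue, green, red; 480x640 float32, m along the optical axis (not along the pixel's ray), 0 where there is no reading.
- cams.calibration(name): a dict with "mtx" (3x3 intrinsics, pixels), "camera_from_world" (4x4, takes a point from world to camera coordinates); the wrist camera has in their place "T_tool_cam" (4x4, takes a point from camera to tool coordinates, whose origin is the TCP and whose axes are the flange's). Camera axes: x right, y down, z forward; pixel columns grow to the right and rows downward; lengths in m; the calibration is good to about 2 mm. A picture is of the moment at which its call begins: read the wrist's pose just before it. calibration takes no time and is no camera call.
- job.close_job(): hands the job in; it is judged then, once.
The state is a dict: "time_s": time; "joints": joint angles; "qd": joint speeds; "joint_torque": joint torques, N m; "tcp_pos": TCP position; "eef_rot": TCP orientation; "contact_force": force on the tool from outside, world axes, zero at the start; "moment": the same for the moment, N m; "gripper_width": finger opening in m; "gripper_force": force on a finger pad.
Only numpy, scipy, OpenCV 4.12 (cv2) and the standard library are available. Lean on these libraries where they do the work, as an engineer would, in place of code of your own. Each camera call takes 0.05 s, during which the arm holds its last target. There are 200 camera calls.

## Working session

There is one attempt and no reset: what is moved stays moved. The work goes in short steps, Python scripts to look and compute and a tool call to move; the robot and the scene stay as the last step left them, time stands still between calls to the robot, and variables do not carry over. Pictures are saved under pics/ and viewed, at most 11 in all, crops included, and the job is handed in when it is done.

Besides the shell and the picture viewer there is one more tool, called after "Call:" by a JSON object that holds its "fn" and its "kwargs". step_arm: Moves the arm, as the interface text tells. Shift numbers are shares of 20 cm and turn numbers shares of 360 degrees, none past 1 either way. Its arguments: {"type":"object","properties":{"xyz":{"type":"array"},"yaw":{"type":"array"},"claw":{"type":"array"},"grip_force":{"type":"number"}},"required":["xyz","yaw","claw"]}

```bash
mkdir -p pics
cat > h.py <<'E'
import numpy as np, cv2
from plant import status, cams, job
from scipy.spatial.transform import Rotation as R
def cap(n):
    s=status.get_state(); im,d=cams.capture(n); c=cams.calibration(n); K=np.array(c["mtx"])
    if n=="wrist":
        T=np.eye(4);T[:3,:3]=R.from_euler("xyz",s["eef_rot"],degrees=True).as_matrix();T[:3,3]=s["tcp_pos"]
        W=T@np.array(c["T_tool_cam"])
    else: W=np.linalg.inv(np.array(c["camera_from_world"]))
    return im,d,K,W
def pts(d,K,W):
    v,u=np.mgrid[:d.shape[0],:d.shape[1]]
    P=np.stack([(u-K[0,2])/K[0,0]*d,(v-K[1,2])/K[1,1]*d,d],-1)
    return P@W[:3,:3].T+W[:3,3]
def save(n,name):
    im,d,K,W=cap(n); cv2.imwrite(f"pics/{name}.png",im); np.savez(f"pics/{name}.npz",im=im,d=d,K=K,W=W)
    return im,pts(d,K,W),K,W
E
python3 - <<'E'
from h import *
print(status.get_state())
for n in("scene","side","wrist"):
    im,P,K,W=save(n,n+"0"); print(n,K[0,0],W.round(3).tolist())
a=cv2.imread("pics/scene0.png");b=cv2.imread("pics/side0.png")
cv2.imwrite("pics/both.png",cv2.resize(np.vstack([a,b]),(800//2*1,600)))
E
```

```text
{'time_s': 0.0, 'joints': array([-5.54571391e+01,  2.05907251e+01,  6.35125814e-01, -2.18466219e-02,
       -7.01359263e+01, -1.65061356e+01]), 'qd': array([-0.11001671,  0.06202571,  0.03817804,  0.03420853,  0.08158667,
       -0.01182245]), 'joint_torque': array([-5.38078948e-04, -5.82715917e+01,  2.93045139e+01,  6.99713096e+00,
        6.86232830e-03, -1.04515620e-04]), 'tcp_pos': array([ 0.20883454, -0.64139759,  0.23963552]), 'eef_rot': array([ 1.79906411e+02, -6.31581391e-03, -1.61970709e+02]), 'contact_force': array([ 0.37496441, -0.17964841,  0.06443886]), 'moment': array([-0.03225898, -0.02111403, -0.05316566]), 'gripper_force': 0.0, 'gripper_width': 0.08746480106513684}
scene 595.2157282692589 [[-0.341, 0.666, -0.664, 1.377], [0.94, 0.254, -0.229, 0.281], [0.016, -0.702, -0.712, 1.084], [0.0, 0.0, 0.0, 1.0]]
side 578.8486227554713 [[-0.128, -0.731, 0.671, -0.458], [-0.992, 0.096, -0.085, 0.102], [-0.002, -0.676, -0.737, 1.155], [0.0, 0.0, 0.0, 1.0]]
wrist 356.27230541041394 [[-0.309, 0.918, 0.247, 0.141], [0.951, 0.299, 0.08, -0.664], [0.0, 0.26, -0.966, 0.384], [0.0, 0.0, 0.0, 1.0]]
```

View pics/scene0.png

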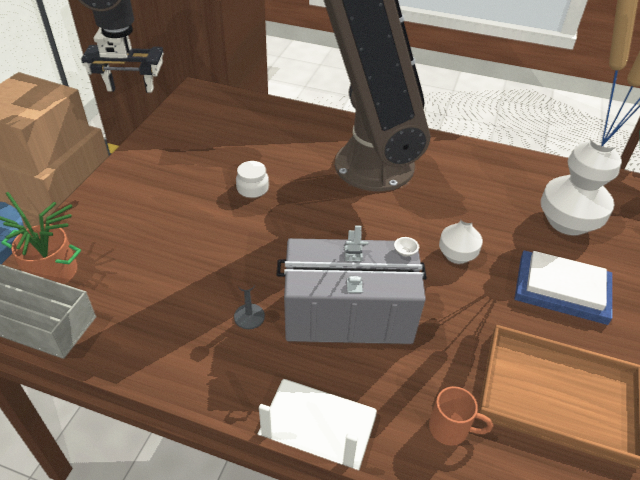

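View pics/side0.png

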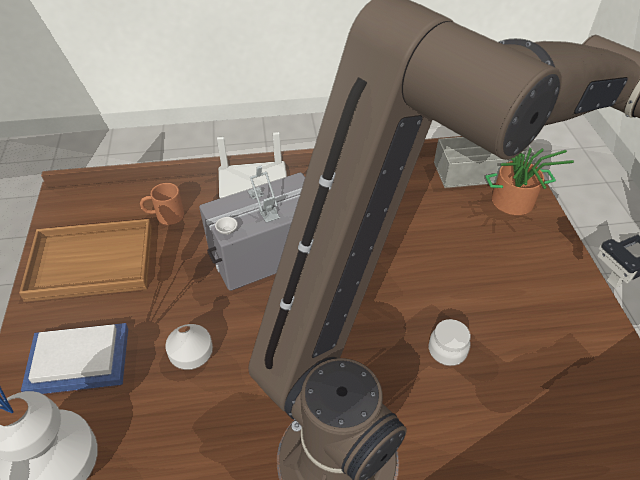

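```bash
cat > m.py <<'E'
from h import *
for n in("scene0","side0"):
    D=np.load(f"pics/{n}.npz");P=pts(D["d"],D["K"],D["W"])
    m=(P[...,2]>.172)&(P[...,2]<.192)&(D["d"]>0)&(P[...,0]>.4)&(P[...,0]<.85)&(abs(P[...,1])<.35)
    m=cv2.morphologyEx(m.astype(np.uint8),cv2.MORPH_OPEN,np.ones((3,3)))
    k,l,st,c=cv2.connectedComponentsWithStats(m); i=1+st[1:,4].argmax()
    q=P[m>0]; print(n,q.shape,np.median(q[:,2]),cv2.minAreaRect(q[:,:2].astype(np.float32)*1000))
    D["im"]
a=np.load("pics/scene0.npz")["im"];b=np.load("pics/side0.npz")["im"]
A=cv2.resize(a[220:320,270:430],None,fx=5,fy=5,interpolation=cv2.INTER_CUBIC)
B=cv2.resize(b[160:270,190:310],None,fx=5,fy=5,interpolation=cv2.INTER_CUBIC)
cv2.imwrite("pics/A.png",A);cv2.imwrite("pics/B.png",B)
E
python3 m.py
```

```text
scene0 (6496, 3) 0.17781476220315273 ((567.4859619140625, 96.84902954101562), (163.531005859375, 280.8940124511719), 19.35200309753418)
side0 (3549, 3) 0.17861669182133588 ((561.8455810546875, 99.72281646728516), (162.0712127685547, 275.9219970703125), 19.308799743652344)
```

View pics/A.png

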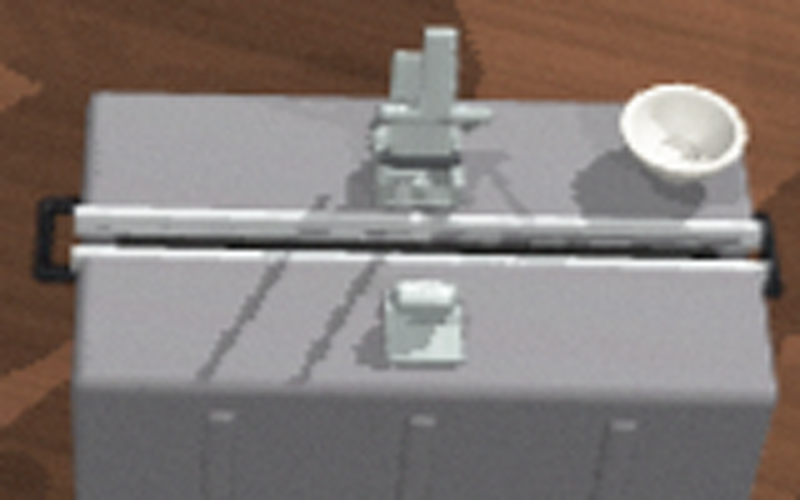

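View pics/B.png

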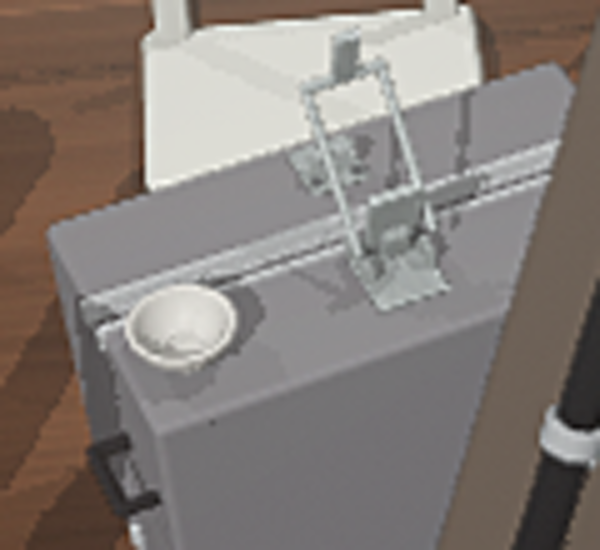

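Call:
{"fn": "step_arm", "kwargs": {"xyz": [[-0.937, 0.988, -0.8], [-0.937, 0.988, -0.8], [-0.937, 0.988, -0.8], [-0.937, 0.988, -0.8], [-0.937, 0.988, -0.8], [-0.937, 0.988, -0.8], [-0.937, 0.988, -0.8], [-0.937, 0.988, -0.8], [-0.937, 0.988, -0.8]], "yaw": [0, 0, 0, 0, 0, 0, 0, 0, 0], "claw": [-1, -1, -1, -1, -1, -1, -1, -1, -1], "grip_force": 22}}

```text
time_s: 0.9
tcp_pos: [0.3277, -0.3938, 0.4044]
eef_rot: [-179.7, 0.2, -161.8]
contact_force: [0.1, -1.2, 0.7]
gripper_width: 0.0878
gripper_force: 0.0
```

Call:
{"fn": "step_arm", "kwargs": {"xyz": [[-0.937, 0.988, 0], [-0.937, 0.988, 0], [-0.937, 0.988, 0], [-0.937, 0.988, 0], [-0.937, 0.988, 0], [-0.937, 0.988, 0], [-0.937, 0.988, 0], [-0.937, 0.988, 0]], "yaw": [0, 0, 0, 0, 0, 0, 0, 0], "claw": [-1, -1, -1, -1, -1, -1, -1, -1]}}

```text
time_s: 1.57
tcp_pos: [0.4443, -0.1469, 0.3997]
eef_rot: [179.9, -0.0, -161.8]
contact_force: [0.1, -0.3, -1.0]
gripper_width: 0.0877
gripper_force: 0.0
```

Call:
{"fn": "step_arm", "kwargs": {"xyz": [[-0.937, 0.988, 0], [-0.937, 0.988, 0], [-0.937, 0.988, 0], [-0.937, 0.988, 0], [-0.937, 0.988, 0], [-0.937, 0.988, 0], [-0.937, 0.988, 0], [-0.937, 0.988, 0], [-0.937, 0.988, 0]], "yaw": [-0.00375, -0.00375, -0.00375, -0.00375, -0.00375, -0.00375, -0.00375, -0.00375, -0.00375], "claw": [-1, -1, -1, -1, -1, -1, -1, -1, -1]}}

```text
time_s: 2.32
tcp_pos: [0.5604, 0.0965, 0.3989]
eef_rot: [-180.0, -0.2, -160.5]
contact_force: [-0.6, -1.5, 0.1]
gripper_width: 0.0875
gripper_force: 0.0
```

Run:
```python
from h import *
im,P,K,W=save("wrist","w1"); s=status.get_state(); print(s["time_s"],s["tcp_pos"],s["eef_rot"],W[:3,3])
im,P,K,W=save("scene","s1"); im,P,K,W=save("side","d1")
```

```text
2.3667 [0.56003968 0.09559926 0.39958533] [-1.79979559e+02 -1.10187356e-01 -1.60590513e+02] [0.49375156 0.07275753 0.54351407]
```

View pics/w1.png

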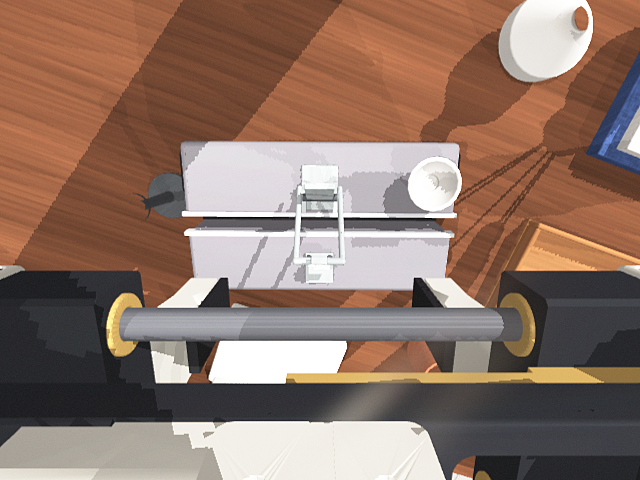

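```bash
cat > prof.py <<'E'
from h import *
import sys
yaw=np.radians(19.35);O=np.array([.5595,.0965]);Rc=np.array([[np.cos(yaw),np.sin(yaw)],[-np.sin(yaw),np.cos(yaw)]])
def case(P):
    Q=P.copy();Q[...,:2]=(P[...,:2]-O)@Rc.T;return Q*1000
if __name__=="__main__":
  for n in("w1","s1","d1"):
    D=np.load(f"pics/{n}.npz");Q=case(pts(D["d"],D["K"],D["W"]));ok=(D["d"]>0)
    m=ok&(Q[...,2]>165)&(Q[...,2]<193)&(abs(Q[...,0])<110)&(abs(Q[...,1])<170)
    f=m&(Q[...,0]<-5); q=Q[f]
    print(n,"top z",np.median(q[:,2]),"x range",np.percentile(Q[m][:,0],[.5,99.5]).round(1),"y range",np.percentile(q[:,1],[.5,99.5]).round(1),cv2.minAreaRect(Q[m][:,:2].astype(np.float32)))
    lid=m&(Q[...,0]>20);A=np.c_[Q[lid][:,0],np.ones(lid.sum())];print(" lid plane",np.linalg.lstsq(A,Q[lid][:,2],rcond=None)[0])
    m=ok&(Q[...,2]>188)&(Q[...,2]<330)&(abs(Q[...,1])<28)&(abs(Q[...,0])<110)
    q=Q[m]; print(" latch y mean",q[:,1].mean(), "y pct",np.percentile(q[:,1],[2,98]).round(1),len(q))
    for z in range(188,320,6):
        s=q[(q[:,2]>=z)&(q[:,2]<z+6)]
        if len(s): print("  z",z+3,len(s),"x",np.percentile(s[:,0],[5,50,95]).round(0),"y",np.percentile(s[:,1],[5,95]).round(0))
E
python3 prof.py
```

```text
w1 top z 180.38630165749248 x range [-73.6  83.8] y range [-138.9  133. ] ((5.6885223388671875, -2.334197998046875), (284.1524963378906, 159.53089904785156), 89.70384979248047)
 lid plane [-6.55185308e-02  1.80740261e+02]
 latch y mean -2.205317524304853 y pct [-23.1  18.7] 2109
  z 191 53 x [-36. -14.  57.] y [-19.  14.]
  z 197 421 x [-31. -12.  56.] y [-19.  14.]
  z 203 49 x [-33. -22. -20.] y [-21.  15.]
  z 209 100 x [-32. -28. -23.] y [-23.  19.]
  z 215 122 x [-27. -25. -22.] y [-23.  18.]
  z 221 110 x [-28. -20. -16.] y [-23.  18.]
  z 227 127 x [-31. -16. -11.] y [-23.  18.]
  z 233 117 x [-32.  -9.  -6.] y [-23.  19.]
  z 239 296 x [-39. -36.  -1.] y [-22.  17.]
  z 245 83 x [-1.  2.  5.] y [-23.  19.]
  z 251 87 x [ 4.  7. 10.] y [-23.  19.]
  z 257 104 x [10. 13. 16.] y [-23.  19.]
  z 263 124 x [16. 19. 22.] y [-23.  19.]
  z 269 188 x [19. 21. 23.] y [-22.  17.]
  z 299 128 x [ 8. 10. 12.] y [-8.  3.]
s1 top z 179.47105739754622 x range [-69.8  89.7] y range [-140.8  134.2] ((9.304412841796875, -1.94561767578125), (284.33331298828125, 165.4833984375), 89.5884017944336
[... 887 characters left out ...]
nge [-77.8  71.9] y range [-139.6  -44.7] ((-0.17792510986328125, -96.94956970214844), (96.30452728271484, 161.8582305908203), 85.71981048583984)
 lid plane [-5.48642687e-02  1.79713177e+02]prof.py:14: RuntimeWarning: Mean of empty slice.
  q=Q[m]; print(" latch y mean",q[:,1].mean(), "y pct",np.percentile(q[:,1],[2,98]).round(1),len(q))
  ret = ret.dtype.type(ret / rcount)
Traceback (most recent call last):
  File "prof.py", line 14, in <module>
    q=Q[m]; print(" latch y mean",q[:,1].mean(), "y pct",np.percentile(q[:,1],[2,98]).round(1),len(q))
                                                         ~~~~~~~~~~~~~^^^^^^^^^^^^^^^
IndexError: index -1 is out of bounds for axis 0 with size 0
```

Run:
```python
from prof import *
for n in("w1","s1"):
    D=np.load(f"pics/{n}.npz");Q=case(pts(D["d"],D["K"],D["W"]));ok=D["d"]>0
    def st(l,m): q=Q[m&ok]; print(n,l,len(q),"x",np.percentile(q[:,0],[2,10,50,90,98]).round(1),"y",np.percentile(q[:,1],[2,50,98]).round(1),"z",np.median(q[:,2]).round(1))
    x,y,z=Q[...,0],Q[...,1],Q[...,2]
    st("keeper",(x>30)&(x<75)&(abs(y)<25)&(z>190)&(z<203))
    st("keep low",(x>30)&(x<80)&(abs(y)<20)&(z>180.5)&(z<190))
    st("bar",(x>12)&(x<32)&(abs(y+2)<17)&(abs(y+2)>8)&(z>255)&(z<280))
    st("tabtop",(x>0)&(x<25)&(abs(y+2)<12)&(z>290)&(z<305))
    st("lever tip",(x>-45)&(x<-25)&(abs(y+2)<9)&(z>230)&(z<250))
    st("base?",(x>-50)&(x<5)&(abs(y+2)<16)&(z>190)&(z<203))
    # lid-half front edge/ fixed-lid edges
    m=ok&(z>165)&(z<186)&(abs(y)<130)
    h,e=np.histogram(x[m],np.arange(-20,30,1)); print(dict(zip(e[:-1].astype(int),h)))
D=np.load("pics/w1.npz")["im"]
cv2.imwrite("pics/C.png",cv2.resize(D[150:300,260:390],None,fx=4.5,fy=4,interpolation=cv2.INTER_CUBIC))
```

```text
w1 keeper 189 x [48.2 48.6 52.8 56.8 57.4] y [-12.8  -2.4   7.9] z 195.3
w1 keep low 226 x [40.3 40.8 55.5 69.3 71.8] y [-16.9  -2.5  11.5] z 181.3
w1 bar 171 x [13.9 18.6 20.5 23.1 23.5] y [-18.8   6.1  14.6] z 266.5
w1 tabtop 128 x [ 7.5  7.7 10.  12.3 12.6] y [-7.7 -2.3  3.2] z 298.3
w1 lever tip 169 x [-38.9 -38.7 -35.7 -32.2 -32.1] y [-10.8  -2.3   6.2] z 239.2
w1 base? 200 x [-35.4 -26.6 -19.1 -10.4  -6.8] y [-17.3   0.5  13.4] z 196.6
{np.int64(-20): np.int64(168), np.int64(-19): np.int64(169), np.int64(-18): np.int64(170), np.int64(-17): np.int64(171), np.int64(-16): np.int64(179), np.int64(-15): np.int64(196), np.int64(-14): np.int64(199), np.int64(-13): np.int64(200), np.int64(-12): np.int64(193), np.int64(-11): np.int64(195), np.int64(-10): np.int64(206), np.int64(-9): np.int64(207), np.int64(-8): np.int64(197), np.int64(-7): np.int64(209), np.int64(-6): np.int64(214), np.int64(-5): np.int64(187), np.int64(-4): np.int64(223), np.int64(-3): np.int64(252), np.int64(-2): np.int64(226), np.int64(-1): np.int64(206), np.int64(0): np.int64(214), np.int64(1): np.int64(38), np.int6
[... 1858 characters left out ...]
.int64(144), np.int64(4): np.int64(106), np.int64(5): np.int64(54), np.int64(6): np.int64(36), np.int64(7): np.int64(55), np.int64(8): np.int64(34), np.int64(9): np.int64(21), np.int64(10): np.int64(12), np.int64(11): np.int64(2), np.int64(12): np.int64(2), np.int64(13): np.int64(1), np.int64(14): np.int64(0), np.int64(15): np.int64(1), np.int64(16): np.int64(2), np.int64(17): np.int64(6), np.int64(18): np.int64(12), np.int64(19): np.int64(21), np.int64(20): np.int64(33), np.int64(21): np.int64(43), np.int64(22): np.int64(49), np.int64(23): np.int64(45), np.int64(24): np.int64(53), np.int64(25): np.int64(52), np.int64(26): np.int64(47), np.int64(27): np.int64(43), np.int64(28): np.int64(44)}
```

View pics/C.png

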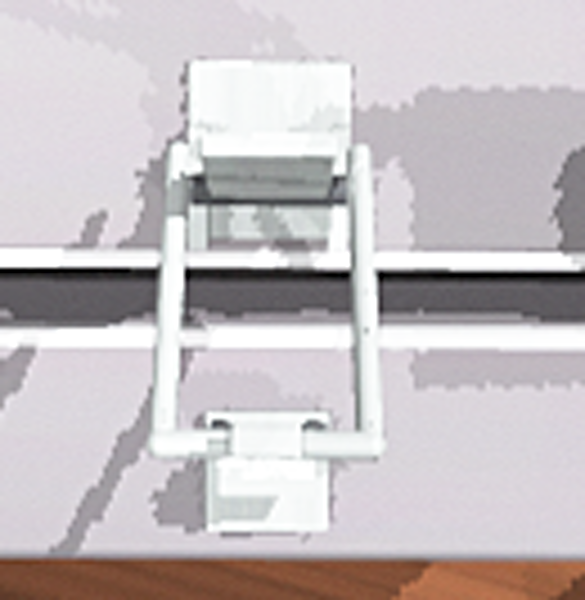

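```bash
cat > kin.py <<'E'
from prof import *
PV=np.array([-21.,194.]);Y0=-2.3
def fromlev(lam,e): return PV+14*np.array([np.cos(np.pi-lam+.45),np.sin(np.pi-lam+.45)])
def ik(bx,bz,s=29):
    b=np.array([bx,bz]);d=b-PV;D=np.hypot(*d)
    a=np.arccos((14**2+D*D-80**2)/(2*14*D));th=np.arctan2(d[1],d[0])+a
    h=PV+14*np.array([np.cos(th),np.sin(th)]);e=np.arctan2(*(b-h)[::-1])
    G=b+s*np.array([np.cos(e+np.pi/3),np.sin(e+np.pi/3)])
    return np.pi+.45-th,e,G
def tcp():
    s=status.get_state();q=case(np.array(s["tcp_pos"])[None])[0];return q,s
def share(gx,gz,gy=Y0,q=None):  # tool shares to bring the grasp point to case (gx,gy,gz)
    if q is None:q,_=tcp()
    return np.round([-(gx-q[0])/200,(gy-q[1])/200,-(gz-5-q[2])/200],4)
E
python3 - <<'E'
from kin import *
q,s=tcp();print(q)
for b in[(20.3,266),(35,255),(50,238),(60,218),(64,205),(63,195),(63,184),(58,184),(54.5,184)]:
    l,e,G=ik(*b);print(b,"lev %.2f el %.2f G"%(l,e),G.round(1),share(*G))
E
```

```text
[-3.11291258e-01 -1.70584337e+00  4.00517544e+02]
(20.3, 266) lev 1.27 el 0.88 G [ 10.1 293.2] [-0.0522 -0.003   0.5618]
(35, 255) lev 1.48 el 0.66 G [ 31.1 283.7] [-0.1569 -0.003   0.6089]
(50, 238) lev 1.80 el 0.39 G [ 53.9 266.7] [-0.271  -0.003   0.6939]
(60, 218) lev 2.14 el 0.13 G [ 71.2 244.7] [-0.3576 -0.003   0.8039]
(64, 205) lev 2.39 el -0.03 G [ 79.1 229.7] [-0.3973 -0.003   0.8789]
(63, 195) lev 2.38 el -0.15 G [ 81.1 217.6] [-0.4072 -0.003   0.9394]
(63, 184) lev 2.55 el -0.28 G [ 83.9 204.1] [-0.4209 -0.003   1.0069]
(58, 184) lev 2.21 el -0.30 G [ 79.3 203.7] [-0.3981 -0.003   1.0092]
(54.5, 184) lev 1.96 el -0.30 G [ 75.9 203.6] [-0.3809 -0.003   1.0095]
```

Call:
{"fn": "step_arm", "kwargs": {"xyz": [[-0.052, -0.003, 0.2], [-0.052, -0.003, 0.4], [-0.052, -0.003, 0.5], [-0.052, -0.003, 0.562], [-0.052, -0.003, 0.562], [-0.052, -0.003, 0.562]], "yaw": [0, 0, 0, 0, 0, 0], "claw": [-0.5, 0, 0.2, 0.2, 0.2, 0.2], "grip_force": 22}}

```text
time_s: 2.97
tcp_pos: [0.5699, 0.0976, 0.2887]
eef_rot: [-180.0, -0.0, -160.7]
contact_force: [-0.5, -0.3, 1.0]
gripper_width: 0.0534
gripper_force: 0.0
```

Run:
```python
from kin import *
im,P,K,W=save("wrist","w2");q,s=tcp();print(q,s["gripper_width"],s["contact_force"])
x=cv2.resize(im[200:440,180:460],None,fx=2.5,fy=2.5);cv2.imwrite("pics/D.png",x)
```

```text
[ 10.80036749  -2.18143553 289.64042057] 0.04959323306832781 [ 0.25568434 -0.13151796  0.29041888]
```

View pics/D.png

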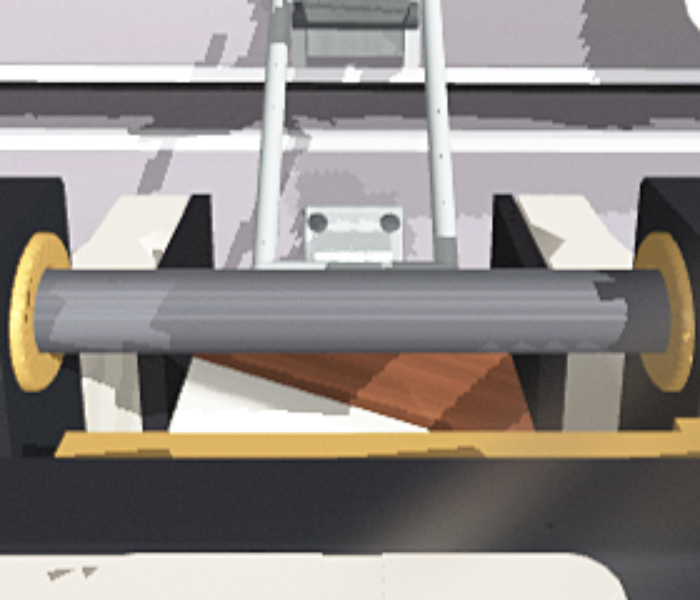

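Call:
{"fn": "step_arm", "kwargs": {"xyz": [[0, 0, 0.005], [0, 0, 0.005], [0, 0, 0.005], [0, 0, 0.005], [0, 0, 0.005], [0, 0, 0.005], [0, 0, 0.005], [0, 0, 0.005]], "yaw": [0, 0, 0, 0, 0, 0, 0, 0], "claw": [1, 1, 1, 1, 1, 1, 1, 1], "grip_force": 24}}

```text
time_s: 3.68
tcp_pos: [0.5702, 0.0987, 0.2874]
eef_rot: [-180.0, 0.0, -160.6]
contact_force: [0.4, -1.3, 1.4]
gripper_width: 0.0119
gripper_force: 24.0
```

Run:
```python
from kin import *
q,s=tcp();print(q,s["gripper_width"],s["gripper_force"],s["contact_force"])
for b in[(20.3,266),(28,261),(35,255),(43,247),(50,238),(55,229),(60,218),(64,208),(64,202)]:
    l,e,G=ik(*b);print(b,"lev %.2f el %.2f"%(l,e),share(*G,q=np.array([G[0]*0+10.8,Y0,288.6])))
```

```text
[ 10.83559034  -1.47505167 287.39311409] 0.011921202982849653 23.998918533325195 [ 0.38902545 -1.32615018  1.44933922]
(20.3, 266) lev 1.27 el 0.88 [0.0034 0.     0.0022]
(28, 261) lev 1.38 el 0.77 [-0.0504  0.      0.0224]
(35, 255) lev 1.48 el 0.66 [-0.1014  0.      0.0493]
(43, 247) lev 1.64 el 0.52 [-0.1609  0.      0.088 ]
(50, 238) lev 1.80 el 0.39 [-0.2155  0.      0.1343]
(55, 229) lev 1.94 el 0.27 [-0.2579  0.      0.1828]
(60, 218) lev 2.14 el 0.13 [-0.3021  0.      0.2443]
(64, 208) lev 2.39 el 0.01 [-0.337   0.      0.3016]
(64, 202) lev 2.40 el -0.06 [-0.3462  0.      0.3372]
```

Call:
{"fn": "step_arm", "kwargs": {"xyz": [[-0.027, 0, 0.01], [-0.053, 0, 0.02], [-0.078, 0, 0.034], [-0.104, 0, 0.047], [-0.134, 0, 0.066], [-0.163, 0, 0.086], [-0.19, 0, 0.108], [-0.218, 0, 0.132], [-0.218, 0, 0.132]], "yaw": [0, 0, 0, 0, 0, 0, 0, 0, 0], "claw": [1, 1, 1, 1, 1, 1, 1, 1, 1]}}

```text
time_s: 4.43
tcp_pos: [0.6115, 0.1132, 0.2586]
eef_rot: [-180.0, -0.2, -160.6]
contact_force: [-2.5, -3.3, -0.9]
gripper_width: 0.0116
gripper_force: 24.0
```

```bash
cat > where.py <<'E'
from kin import *
from scipy.optimize import least_squares
def est(q,s=28.):
    # lever angle, elevation from grasp point
    G=np.array([q[0],q[2]+5]);L=np.hypot(80+s/2,s*.8660254);al=np.arctan2(s*.8660254,80+s/2)
    d=G-PV;D=np.hypot(*d);c=(196+D*D-L*L)/(28*D);th=np.arctan2(d[1],d[0])+np.arccos(np.clip(c,-1,1))
    h=PV+14*np.array([np.cos(th),np.sin(th)]);e=np.arctan2(*(G-h)[::-1])-al
    return np.pi+.45-th,e,h+80*np.array([np.cos(e),np.sin(e)]),c
q,s=tcp();l,e,b,c=est(q);F=s["contact_force"];print("t",s["time_s"],"tcp",q.round(2),"lev %.2f el %.2f bar"%(l,e),b.round(1),"c %.2f"%c,"F case x %.1f y %.1f z %.1f"%(*(Rc@F[:2]),F[2]),"w",s["gripper_width"],s["gripper_force"])
E
python3 where.py
python3 - <<'E'
from kin import *
q,s=tcp()
for b in[(50,238),(55,229),(60,218),(64,208),(64,202),(63.5,195),(63.5,190),(63.5,184)]:
    l,e,G=ik(*b,28);print(b,"lev %.2f el %.2f"%(l,e),share(*G,q=q))
E
```

```text
t 4.4333 tcp [ 54.58  -1.44 258.65] lev 1.76 el 0.36 bar [ 50.1 236. ] c 0.46 F case x -3.5 y -2.3 z -0.9 w 0.011628940866518772 23.999395966529846
(50, 238) lev 1.80 el 0.39 [ 0.0041 -0.0043 -0.0105]
(55, 229) lev 1.94 el 0.27 [-0.0377 -0.0043  0.0378]
(60, 218) lev 2.14 el 0.13 [-0.0812 -0.0043  0.0991]
(64, 208) lev 2.39 el 0.01 [-0.1157 -0.0043  0.1562]
(64, 202) lev 2.40 el -0.06 [-0.1245 -0.0043  0.1916]
(63.5, 195) lev 2.42 el -0.15 [-0.1319 -0.0043  0.2338]
(63.5, 190) lev 2.48 el -0.21 [-0.1381 -0.0043  0.2641]
(63.5, 184) lev 2.59 el -0.28 [-0.145  -0.0043  0.3007]
```

Call:
{"fn": "step_arm", "kwargs": {"xyz": [[-0.017, 0, 0.014], [-0.038, 0, 0.038], [-0.06, 0, 0.068], [-0.081, 0, 0.099], [-0.1, 0, 0.128], [-0.116, 0, 0.156], [-0.121, 0, 0.174], [-0.121, 0, 0.174]], "yaw": [0, 0, 0, 0, 0, 0, 0, 0], "claw": [1, 1, 1, 1, 1, 1, 1, 1]}}

```text
time_s: 5.1
tcp_pos: [0.6343, 0.1213, 0.2254]
eef_rot: [-180.0, -0.0, -160.6]
contact_force: [-2.1, -3.7, 0.4]
gripper_width: 0.0115
gripper_force: 24.0
```

```bash
python3 where.py
python3 - <<'E'
from kin import *
im,P,K,W=save("wrist","w3")
S,d,_,_=save("scene","s3")
a=cv2.resize(im[150:330,220:420],(400,360),interpolation=cv2.INTER_CUBIC);b=cv2.resize(S[210:310,290:420],(400,308),interpolation=cv2.INTER_CUBIC)
b=cv2.copyMakeBorder(b,0,52,0,0,0);cv2.imwrite("pics/E.png",np.hstack([a,b]))
E
```

```text
t 5.1 tcp [ 78.75  -1.41 225.36] lev 2.43 el -0.01 bar [ 64.6 206.2] c 0.69 F case x -3.3 y -2.8 z 0.4 w 0.011492752524863967 23.999811708927155
```

View pics/E.png

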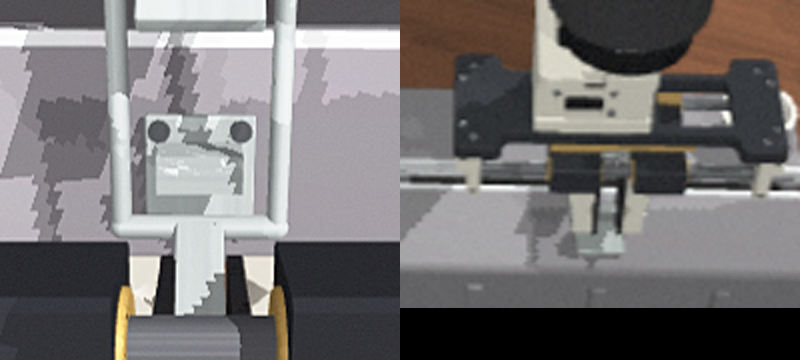

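Run:
```python
from kin import *
D=np.load("pics/w3.npz");Q=case(pts(D["d"],D["K"],D["W"]));x,y,z=[Q[...,i] for i in range(3)];y=y-Y0
def st(l,m): q=Q[m&(D["d"]>0)]; print(l,len(q),"x",np.percentile(q[:,0],[3,50,97]).round(1),"y",np.percentile(q[:,1],[3,97]).round(1),"z",np.percentile(q[:,2],[50,97]).round(1))
st("bar",(x>55)&(x<75)&(abs(y)>9)&(abs(y)<15)&(z>196)&(z<220))
st("keeper",(x>40)&(x<66)&(abs(y)<10)&(z>191)&(z<199))
st("plate",(x>40)&(x<80)&(abs(y)<10)&(z>179)&(z<187))
st("legs",(x>0)&(x<50)&(abs(abs(y)-19)<4)&(z>199)&(z<220))
st("lev",(x>-30)&(x<30)&(abs(y)<12)&(z>205)&(z<250))
u=D["im"];_=0
```

```text
bar 379 x [61.1 63.8 68. ] y [-17.   12.4] z [205.8 219.5]
keeper 852 x [47.8 52.4 57.7] y [-11.8   7.1] z [195.  196.3]
plate 961 x [40.3 46.7 67.7] y [-11.8   7. ] z [181.3 185.6]
legs 2421 x [ 1.3 23.2 48.4] y [-23.2  18.8] z [207.1 209.2]
lev 4758 x [-18.8   0.5  14.9] y [-13.4   8.9] z [217.1 227.6]
```

Call:
{"fn": "step_arm", "kwargs": {"xyz": [[-0.004, 0, 0.02], [-0.007, 0, 0.04], [-0.011, 0, 0.06], [-0.014, 0, 0.075], [-0.017, 0, 0.09], [-0.018, 0, 0.096], [-0.019, 0, 0.102], [-0.019, 0, 0.102]], "yaw": [0, 0, 0, 0, 0, 0, 0, 0], "claw": [1, 1, 1, 1, 1, 1, 1, 1]}}

```text
time_s: 5.87
tcp_pos: [0.638, 0.1228, 0.2055]
eef_rot: [-180.0, 0.1, -160.6]
contact_force: [2.4, -4.1, 1.8]
gripper_width: 0.0115
gripper_force: 24.0
```

```bash
python3 where.py
```

```text
t 5.8667 tcp [ 82.82  -1.24 205.55] lev 2.53 el -0.21 bar [ 64.1 189.7] c 0.62 F case x 0.9 y -4.6 z 1.8 w 0.01147226353644845 24.00072008371353
```

Call:
{"fn": "step_arm", "kwargs": {"xyz": [[-0.001, 0, 0.005], [-0.002, 0, 0.01], [-0.003, 0, 0.015], [-0.003, 0, 0.018], [-0.003, 0, 0.018]], "yaw": [0, 0, 0, 0, 0], "claw": [1, 1, 1, 1, 1]}}

```text
time_s: 6.28
tcp_pos: [0.6383, 0.1228, 0.2022]
eef_rot: [-180.0, 0.0, -160.6]
contact_force: [1.9, -2.2, 3.3]
gripper_width: 0.0114
gripper_force: 24.0
```

Call:
{"fn": "step_arm", "kwargs": {"xyz": [[-0.001, 0, 0.005], [-0.001, 0, 0.008], [-0.001, 0, 0.008]], "yaw": [0, 0, 0], "claw": [1, 1, 1]}}

```text
time_s: 6.53
tcp_pos: [0.6386, 0.1229, 0.2019]
eef_rot: [-180.0, 0.1, -160.6]
contact_force: [-1.9, -1.9, 10.2]
gripper_width: 0.0117
gripper_force: 24.0
```

```bash
python3 where.py
```

```text
t 6.5333 tcp [ 83.38  -1.3  201.87] lev 2.57 el -0.24 bar [ 64.  186.7] c 0.62 F case x -2.4 y -1.1 z 10.2 w 0.011674840873105207 24.001582860946655
```

Run:
```python
from kin import *
im,_,_,_=save("wrist","w4")
D=np.load("pics/w4.npz");Q=case(pts(D["d"],D["K"],D["W"]));x,y,z=[Q[...,i] for i in range(3)];y=y-Y0
def st(l,m): q=Q[m&(D["d"]>0)]; print(l,len(q),"x",np.percentile(q[:,0],[3,50,97]).round(1),"y",np.percentile(q[:,1],[3,97]).round(1),"z",np.percentile(q[:,2],[50,97]).round(1))
for a in range(46,76,2):
    st(a,(x>a)&(x<a+2)&(abs(y)>8)&(abs(y)<10.5)&(z>170)&(z<215))
for a in range(0,66,8): st(("leg",a),(x>a)&(x<a+8)&(abs(abs(y)-19)<4)&(z>179.5)&(z<220))
cv2.imwrite("pics/F.png",cv2.resize(im[130:310,220:420],None,fx=3.5,fy=3.3,interpolation=cv2.INTER_CUBIC))
```

```text
46 83 x [46.1 47.5 48. ] y [-12.7   7.9] z [183.9 192.5]
48 80 x [48.  48.4 49.8] y [-12.5   8.1] z [194.7 195.9]
50 51 x [50.  51.1 52. ] y [-12.5   8.1] z [195.3 196. ]
52 47 x [52.1 52.9 53.9] y [-12.5   8.2] z [195.1 196.1]
54 47 x [54.  55.  55.9] y [-12.6   8.2] z [194.9 196.2]
56 46 x [56.1 56.9 58. ] y [-12.6   7.8] z [194.6 195.6]
58 11 x [58.1 58.1 58.4] y [-12.3   7.7] z [194.6 195. ]
60 14 x [61.5 61.8 62. ] y [-11.9   7.7] z [185.2 186.6]
62 49 x [62.  63.  63.9] y [-12.6   8. ] z [185.6 187. ]
64 35 x [64.1 64.9 65.8] y [-12.4   8. ] z [185.9 186.7]
66 14 x [66.  66.5 66.9] y [-12.3   8. ] z [184.9 185.9]
68 28 x [68.4 69.1 69.9] y [-12.7   7.9] z [180.3 181.2]
70 104 x [70.2 71.3 72. ] y [-12.7   8.1] z [196.2 207.2]
72 221 x [72.1 72.8 73.7] y [-12.4   7.9] z [202.3 214. ]
74 27 x [74.2 75.4 75.9] y [-12.8   7.6] z [205.9 208.7]
('leg', 0) 593 x [0.3 3.8 7.7] y [-23.1  18.8] z [202.6 204.6]
('leg', 8) 520 x [ 8.1 11.9 15.7] y [-23.1  18.9] z [200.3 202.2]
('leg', 16) 512 x [16.1 19.8 23.8] y [-23.2  18.8] z [197.8 199.8]
('leg', 24) 470 x [24.3 27.8 31.7] y [-23.1  18.8] z [195.5 197.5]
('leg', 32) 406 x [32.2 35.9 39.7] y [-23.3  18.7] z [193.3 195.1]
('leg', 40) 375 x [40.2 43.9 47.7] y [-23.3  18.7] z [191.1 192.9]
('leg', 48) 342 x [48.3 51.9 55.7] y [-23.3  18.7] z [188.7 190.5]
('leg', 56) 378 x [56.2 60.7 63.8] y [-23.3  18.6] z [186.2 188.3]
('leg', 64) 165 x [64.1 65.8 71.5] y [-23.3  18.2] z [186.1 206.4]
```

View pics/F.png

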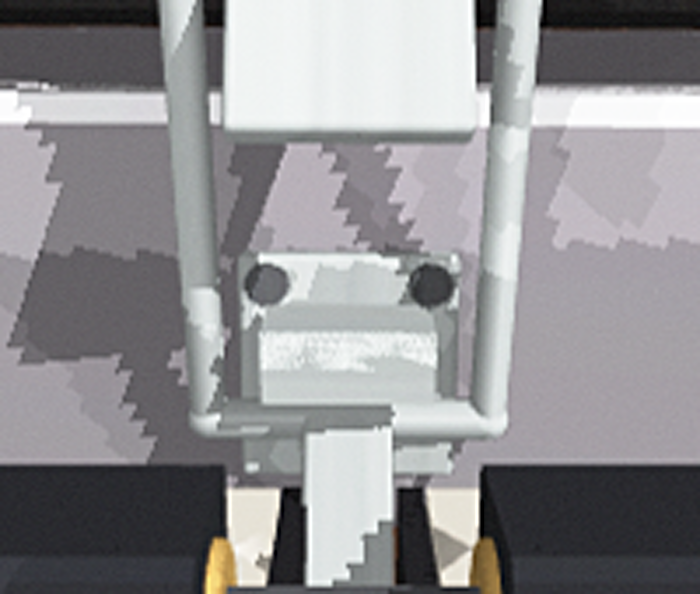

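Call:
{"fn": "step_arm", "kwargs": {"xyz": [[0, 0, -0.004], [0.005, 0, -0.004], [0.01, 0, -0.004], [0.015, 0, -0.004], [0.02, 0, -0.004], [0.025, 0, -0.004], [0.03, 0, -0.004], [0.03, 0, -0.004]], "yaw": [0, 0, 0, 0, 0, 0, 0, 0], "claw": [1, 1, 1, 1, 1, 1, 1, 1]}}

```text
time_s: 7.25
tcp_pos: [0.6348, 0.1217, 0.2022]
eef_rot: [-180.0, 0.3, -160.6]
contact_force: [8.4, -0.7, 3.3]
gripper_width: 0.0115
gripper_force: 24.0
```

```bash
python3 where.py
```

```text
t 7.25 tcp [ 79.38  -1.15 202.18] lev 2.26 el -0.26 bar [ 59.7 187.3] c 0.36 F case x 7.7 y -3.5 z 3.3 w 0.011542039591179314 24.000239968299866
```

Call:
{"fn": "step_arm", "kwargs": {"xyz": [[0.003, 0, -0.002], [0.006, 0, -0.003], [0.006, 0, -0.003], [0.006, 0, -0.003]], "yaw": [0, 0, 0, 0], "claw": [1, 1, 1, 1]}}

```text
time_s: 7.58
tcp_pos: [0.633, 0.121, 0.2023]
eef_rot: [-180.0, 0.2, -160.6]
contact_force: [6.8, -1.7, 2.5]
gripper_width: 0.0118
gripper_force: 24.0
```

```bash
python3 where.py;python3 - <<'E'
from kin import *
im,_,_,_=save("wrist","w5")
D=np.load("pics/w5.npz");Q=case(pts(D["d"],D["K"],D["W"]));x,y,z=[Q[...,i] for i in range(3)];y=y-Y0
def st(l,m): q=Q[m&(D["d"]>0)]; print(l,len(q),"x",np.percentile(q[:,0],[3,50,97]).round(1),"z",np.percentile(q[:,2],[50,97]).round(1)) if len(q) else 0
for a in range(46,76,2):
    st(a,(x>a)&(x<a+2)&(abs(y)>7.5)&(abs(y)<10.5)&(z>170)&(z<215))
for a in range(46,76,2): st(("out",a),(x>a)&(x<a+2)&(abs(y)>12)&(abs(y)<16)&(z>179.5)&(z<215))
E
```

```text
t 7.5833 tcp [ 77.48  -1.2  202.26] lev 2.12 el -0.26 bar [ 57.7 187.4] c 0.23 F case x 5.9 y -3.9 z 2.5 w 0.011812153432078455 23.999800086021423
46 132 x [46.3 47.5 47.9] z [186.2 194.1]
48 72 x [48.  48.7 49.9] z [195.3 196.3]
50 56 x [50.1 51.  52. ] z [195.3 196.4]
52 59 x [52.  53.  53.9] z [195.2 196.1]
54 58 x [54.1 54.9 56. ] z [195.2 196.2]
56 62 x [56.  57.2 57.9] z [195.  195.7]
58 2 x [58.  58.1 58.2] z [194.5 194.7]
62 20 x [63.1 63.6 63.9] z [180.7 181.3]
64 102 x [64.2 65.4 65.9] z [196.2 207.8]
66 297 x [66.2 66.9 67.7] z [201.8 214.3]
68 64 x [68.1 69.  69.9] z [180.4 208.7]
70 13 x [70.1 70.6 71.7] z [180.1 208.4]
72 3 x [72.  72.4 72.6] z [206.3 207.6]
('out', 46) 40 x [46.  46.9 47.8] z [181.9 183.8]
('out', 48) 55 x [48.  48.9 50. ] z [181.4 182.6]
('out', 50) 48 x [50.1 51.  51.9] z [181.1 182.3]
('out', 52) 43 x [52.  52.9 54. ] z [181.1 182.3]
('out', 54) 92 x [54.2 55.3 56. ] z [183.7 186.7]
('out', 56) 75 x [56.1 56.9 57.9] z [186.4 188. ]
('out', 58) 61 x [58.1 58.9 59.9] z [186.7 187.4]
('out', 60) 21 x [60.  60.4 61.1] z [185.5 186.5]
('out', 62) 26 x [62.6 63.3 64. ] z [180.7 181.5]
('out', 64) 302 x [64.6 65.4 65.8] z [202.2 212.5]
('out', 66) 66 x [66.  66.8 67.9] z [180.9 211.7]
('out', 68) 38 x [68.2 68.8 69.9] z [180.2 209.8]
('out', 70) 13 x [70.  70.2 70.6] z [179.9 180.9]
```

Call:
{"fn": "step_arm", "kwargs": {"xyz": [[0.003, 0, 0], [0.006, 0, 0], [0.009, 0, 0], [0.009, 0, 0], [0.009, 0, 0]], "yaw": [0, 0, 0, 0, 0], "claw": [1, 1, 1, 1, 1]}}

```text
time_s: 8.05
tcp_pos: [0.6313, 0.1204, 0.2023]
eef_rot: [-180.0, 0.2, -160.6]
contact_force: [7.0, -1.8, 3.1]
gripper_width: 0.0119
gripper_force: 24.0
```

```bash
python3 where.py
```

```text
t 8.05 tcp [ 75.65  -1.18 202.31] lev 1.99 el -0.26 bar [ 55.9 187.5] c 0.11 F case x 6.0 y -4.0 z 3.1 w 0.011894107858595314 23.999345898628235
```

Call:
{"fn": "step_arm", "kwargs": {"xyz": [[0.003, 0, 0], [0.006, 0, 0], [0.006, 0, 0], [0.006, 0, 0]], "yaw": [0, 0, 0, 0], "claw": [1, 1, 1, 1]}}

```text
time_s: 8.38
tcp_pos: [0.6303, 0.12, 0.2024]
eef_rot: [-180.0, 0.2, -160.6]
contact_force: [7.0, -1.7, 2.8]
gripper_width: 0.0114
gripper_force: 24.0
```

```bash
python3 where.py
```

```text
t 8.3833 tcp [ 74.56  -1.25 202.43] lev 1.91 el -0.26 bar [ 54.8 187.5] c 0.03 F case x 6.0 y -3.9 z 2.8 w 0.0114355764527479 24.000409841537476
```

Call:
{"fn": "step_arm", "kwargs": {"xyz": [[0.003, 0, 0], [0.006, 0, 0], [0.008, 0, 0], [0.008, 0, 0], [0.008, 0, 0]], "yaw": [0, 0, 0, 0, 0], "claw": [1, 1, 1, 1, 1]}}

```text
time_s: 8.8
tcp_pos: [0.6296, 0.1198, 0.2026]
eef_rot: [-180.0, 0.3, -160.6]
contact_force: [9.9, -2.1, 2.0]
gripper_width: 0.0115
gripper_force: 24.0
```

```bash
python3 where.py;python3 - <<'E'
from kin import *
im,_,_,_=save("wrist","w6")
D=np.load("pics/w6.npz");Q=case(pts(D["d"],D["K"],D["W"]));x,y,z=[Q[...,i] for i in range(3)];y=y-Y0
def st(l,m): q=Q[m&(D["d"]>0)]; print(l,len(q),"x",np.percentile(q[:,0],[3,50,97]).round(1),"z",np.percentile(q[:,2],[50,97]).round(1)) if len(q) else 0
st("keeper",(x>40)&(x<66)&(abs(y)<10)&(z>192)&(z<199))
for a in range(46,64,2): st(("out",a),(x>a)&(x<a+2)&(abs(y)>12)&(abs(y)<16)&(z>179.5)&(z<215))
m=(D["d"]>0)&(z>165)&(z<190)&(abs(abs(y)-70)<40)&(x<30)&(x>8);print("lid edge",np.percentile(x[m],2))
st("lever",(x>-40)&(x<10)&(abs(y)<10)&(z>225))
E
```

```text
t 8.8 tcp [ 73.87  -1.2  202.65] lev 1.86 el -0.25 bar [ 54.2 187.7] c -0.02 F case x 8.7 y -5.3 z 2.0 w 0.011532742789974645 24.000173807144165
keeper 1637 x [47.3 54.8 65. ] z [195.3 198.1]
('out', 46) 44 x [46.1 47.1 47.9] z [181.4 182.6]
('out', 48) 45 x [48.1 48.9 49.9] z [181.5 182.3]
('out', 50) 75 x [50.1 51.4 51.9] z [181.9 186.5]
('out', 52) 89 x [52.  52.8 53.9] z [186.4 187.7]
('out', 54) 68 x [54.1 54.9 55.9] z [187.2 188.4]
('out', 56) 29 x [56.2 56.7 57.2] z [186.3 186.9]
('out', 58) 21 x [59.  59.6 59.9] z [180.8 182.3]
('out', 60) 260 x [60.3 61.7 62. ] z [201.9 212.5]
('out', 62) 109 x [62.  62.4 63.8] z [200.  212.4]
lid edge 16.498711093869467
lever 2228 x [-9.9 -4.4 -0. ] z [237.1 239.3]
```

Call:
{"fn": "step_arm", "kwargs": {"xyz": [[-0.002, 0, 0], [-0.002, 0, 0], [-0.002, 0, 0], [-0.002, 0, 0], [-0.002, 0, 0], [-0.002, 0, -0.05], [-0.002, 0, -0.2], [-0.002, 0, -0.4], [0.1, 0, -0.5], [0.1, 0, -0.5]], "yaw": [0, 0, 0, 0, 0, 0, 0, 0, 0, 0], "claw": [0.5, 0.3, 0.2, 0.1, 0.1, 0.1, 0.1, 0.5, 1, 1]}}

```text
time_s: 9.68
tcp_pos: [0.6087, 0.112, 0.3089]
eef_rot: [-180.0, 0.5, -160.6]
contact_force: [0.9, 0.1, 1.5]
gripper_width: 0.0251
gripper_force: 0.0
```

```bash
python3 where.py;python3 - <<'E'
from kin import *
im,_,_,_=save("wrist","w7")
D=np.load("pics/w7.npz");Q=case(pts(D["d"],D["K"],D["W"]));x,y,z=[Q[...,i] for i in range(3)];y=y-Y0
def st(l,m): q=Q[m&(D["d"]>0)]; print(l,len(q),"x",np.percentile(q[:,0],[3,50,97]).round(1),"z",np.percentile(q[:,2],[50,97]).round(1)) if len(q) else 0
st("keeper",(x>40)&(x<60)&(abs(y)<10)&(z>192)&(z<199))
for a in range(46,64,2): st(("out",a),(x>a)&(x<a+2)&(abs(y)>12)&(abs(y)<16)&(z>179.5)&(z<215))
st("lever end",(x>-50)&(x<20)&(abs(y)<10)&(z>232))
st("tab",(x>55)&(x<90)&(abs(y)<5)&(z>190)&(z<230))
cv2.imwrite("pics/G.png",im)
E
```

```text
t 9.6833 tcp [ 51.6   -1.68 308.91] lev 2.57 el 0.77 bar [ 43.5 261.9] c 2.66 F case x 0.9 y -0.1 z 1.5 w 0.02506867094958248 0.0
keeper 395 x [47.3 52.4 59.4] z [195.2 196.5]
('out', 46) 16 x [46.3 47.  47.8] z [181.9 183. ]
('out', 48) 19 x [48.1 49.1 49.8] z [181.5 182.7]
('out', 50) 27 x [50.  51.4 51.9] z [181.6 185.1]
('out', 52) 39 x [52.1 52.8 53.9] z [185.8 188. ]
('out', 54) 29 x [54.1 54.9 55.9] z [186.9 188. ]
('out', 56) 10 x [56.6 56.8 57. ] z [185.9 186.8]
('out', 58) 11 x [59.  59.3 60. ] z [180.9 181.6]
('out', 60) 16 x [60.1 60.9 61.9] z [180.7 181.6]
('out', 62) 13 x [62.2 62.9 63.6] z [180.9 182. ]
lever end 1804 x [-6.1 18.4 19.9] z [375.8 378.5]
tab 549 x [56.2 69.3 80.9] z [201.6 210.3]
```

View pics/G.png

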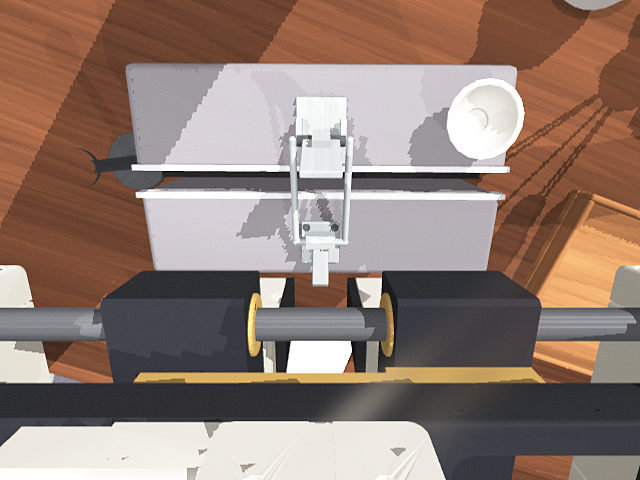

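Run:
```python
from kin import *
q=np.array([51.6,-1.7,308.9])
print("to",[-(16-q[0])/200,-(240-q[2])/200])
st=np.array([16.,240.])
for lam in np.r_[1.87,np.arange(1.8,-.01,-.1)]:
    u=np.array([-np.cos(lam),np.sin(lam)]);n=np.array([np.sin(lam),np.cos(lam)])
    r=38;c=PV+r*u+2.5*n
    if lam>1.57:c[0]=(PV+48*u+2.5*n)[0]; c[1]=min(c[1],231)
    t=np.array([c[0]+9.5,c[1]+14])-1.5*n
    print("%.2f"%lam,c.round(1),t.round(1),np.round([-(t[0]-st[0])/200,-(t[1]-st[1])/200],3))
```

```text
to [np.float64(0.17800000000000002), np.float64(0.34449999999999986)]
1.87 [ -4.5 229.6] [  3.6 244. ] [ 0.062 -0.02 ]
1.80 [ -7.7 230.4] [  0.4 244.8] [ 0.078 -0.024]
1.70 [-12.3 231. ] [ -4.3 245.2] [ 0.102 -0.026]
1.60 [-17.1 231. ] [ -9.1 245. ] [ 0.125 -0.025]
1.50 [-21.2 232.1] [-13.2 246. ] [ 0.146 -0.03 ]
1.40 [-25.  231.9] [-17.  245.6] [ 0.165 -0.028]
1.30 [-28.8 231.3] [-20.7 244.9] [ 0.184 -0.024]
1.20 [-32.4 230.3] [-24.3 243.8] [ 0.202 -0.019]
1.10 [-36. 229.] [-27.8 242.3] [ 0.219 -0.012]
1.00 [-39.4 227.3] [-31.2 240.5] [ 0.236 -0.003]
0.90 [-42.7 225.3] [-34.3 238.4] [0.252 0.008]
0.80 [-45.7 223. ] [-37.3 236. ] [0.266 0.02 ]
0.70 [-48.5 220.4] [-39.9 233.2] [0.28  0.034]
0.60 [-51.  217.5] [-42.3 230.3] [0.291 0.049]
0.50 [-53.1 214.4] [-44.4 227.1] [0.302 0.065]
0.40 [-55.  211.1] [-46.1 223.7] [0.311 0.081]
0.30 [-56.6 207.6] [-47.5 220.2] [0.318 0.099]
0.20 [-57.7 204. ] [-48.5 216.5] [0.323 0.117]
0.10 [-58.6 200.3] [-49.2 212.8] [0.326 0.136]
-0.00 [-59.  196.5] [-49.5 209. ] [0.328 0.155]
```

Call:
{"fn": "step_arm", "kwargs": {"xyz": [[0.1, 0, 0], [0.178, 0, 0], [0.178, 0, 0.1], [0.178, 0, 0.25], [0.178, 0, 0.344], [0.178, 0, 0.344], [0.178, 0, 0.344]], "yaw": [0, 0, 0, 0, 0, 0, 0], "claw": [1, 1, 1, 1, 1, 1, 1]}}

```text
time_s: 10.32
tcp_pos: [0.5743, 0.1002, 0.2322]
eef_rot: [-180.0, -0.2, -160.6]
contact_force: [0.2, 0.5, 1.4]
gripper_width: 0.0001
gripper_force: 0.0
```

```bash
python3 where.py
```

```text
t 10.3167 tcp [ 15.18  -1.41 232.24] lev -0.42 el 0.62 bar [ 35.1 229.9] c -3.83 F case x 0.4 y 0.4 z 1.4 w 0.00013941171249487027 0.0
```

Call:
{"fn": "step_arm", "kwargs": {"xyz": [[0.02, 0, -0.055], [0.05, 0, -0.06], [0.062, 0, -0.06], [0.07, 0, -0.062], [0.078, 0, -0.063], [0.09, 0, -0.064], [0.102, 0, -0.065], [0.114, 0, -0.065], [0.125, 0, -0.065], [0.136, 0, -0.067], [0.146, 0, -0.068], [0.155, 0, -0.068], [0.165, 0, -0.067], [0.175, 0, -0.065], [0.184, 0, -0.063], [0.184, 0, -0.063]], "yaw": [0, 0, 0, 0, 0, 0, 0, 0, 0, 0, 0, 0, 0, 0, 0, 0], "claw": [1, 1, 1, 1, 1, 1, 1, 1, 1, 1, 1, 1, 1, 1, 1, 1]}}

```text
time_s: 11.65
tcp_pos: [0.5442, 0.0897, 0.251]
eef_rot: [-180.0, 0.8, -160.5]
contact_force: [7.3, 2.6, 9.9]
gripper_width: 0.0002
gripper_force: 5.4
```

```bash
cat > lv.py <<'E'
from where import *
c=np.array([q[0]-9.5,q[2]-14])-PV;R_=np.hypot(*c);print("corner r %.1f lam %.2f"%(R_,np.pi-np.arctan2(c[1],c[0])-np.arcsin(-2.5/R_)*-1+0))
E
python3 lv.py;python3 - <<'E'
from kin import *
im,_,_,_=save("wrist","w8")
D=np.load("pics/w8.npz");Q=case(pts(D["d"],D["K"],D["W"]));x,y,z=[Q[...,i] for i in range(3)];y=y-Y0
def st(l,m): q=Q[m&(D["d"]>0)]; print(l,len(q),"x",np.percentile(q[:,0],[3,50,97]).round(1),"z",np.percentile(q[:,2],[50,97]).round(1)) if len(q) else 0
st("lever",(x>-80)&(x<-20)&(abs(y)<10)&(z>215)&(z<255))
st("keeper",(x>40)&(x<60)&(abs(y)<10)&(z>192)&(z<199))
st("bar",(x>45)&(x<62)&(abs(y)>12)&(abs(y)<16)&(z>185)&(z<199))
E
```

```text
t 11.65 tcp [-16.66  -1.33 250.96] lev -1.05 el 1.25 bar [  3.4 255.9] c -3.09 F case x 7.8 y 0.1 z 9.9 w 0.00020155680693803387 5.385782364999159
corner r 43.3 lam 1.39
lever 1021 x [-32.9 -29.5 -26.8] z [241.2 254.3]
keeper 43 x [41.1 46.4 53.7] z [196.8 197.7]
```

Run:
```python
from kin import *
st=np.array([-20.8,244.9])
for lam in np.arange(1.35,.15,-.1):
    u=np.array([-np.cos(lam),np.sin(lam)]);n=np.array([np.sin(lam),np.cos(lam)])
    t=PV+36*u+2.5*n+[9.5,14]-5.5*n
    print("%.2f"%lam,t.round(1),np.round([-(t[0]-st[0])/200,-(t[1]-st[1])/200],3))
```

```text
1.35 [-22.3 242.5] [0.008 0.012]
1.25 [-25.7 241.2] [0.024 0.018]
1.15 [-28.9 239.6] [0.041 0.026]
1.05 [-32.  237.7] [0.056 0.036]
0.95 [-34.9 235.5] [0.07  0.047]
0.85 [-37.5 233.1] [0.084 0.059]
0.75 [-39.9 230.3] [0.095 0.073]
0.65 [-42.  227.4] [0.106 0.088]
0.55 [-43.8 224.3] [0.115 0.103]
0.45 [-45.2 221. ] [0.122 0.12 ]
0.35 [-46.3 217.5] [0.128 0.137]
0.25 [-47.1 214. ] [0.132 0.155]
0.15 [-47.5 210.4] [0.134 0.172]
```

Call:
{"fn": "step_arm", "kwargs": {"xyz": [[0.008, 0, 0.012], [0.016, 0, 0.015], [0.024, 0, 0.018], [0.033, 0, 0.022], [0.041, 0, 0.026], [0.048, 0, 0.031], [0.056, 0, 0.036], [0.056, 0, 0.036]], "yaw": [0, 0, 0, 0, 0, 0, 0, 0], "claw": [1, 1, 1, 1, 1, 1, 1, 1]}}

```text
time_s: 12.37
tcp_pos: [0.5328, 0.0857, 0.2432]
eef_rot: [-180.0, 0.6, -160.5]
contact_force: [5.3, 2.9, 11.7]
gripper_width: 0.0005
gripper_force: 5.1
```

```bash
python3 lv.py
```

```text
t 12.3667 tcp [-28.79  -1.35 243.21] lev -1.26 el 1.46 bar [-10.3 259.7] c -4.06 F case x 6.0 y 1.0 z 11.7 w 0.0005131804127856189 5.140805658011232
corner r 39.2 lam 1.05
```

Call:
{"fn": "step_arm", "kwargs": {"xyz": [[0.007, 0, 0.005], [0.014, 0, 0.011], [0.021, 0, 0.017], [0.028, 0, 0.023], [0.034, 0, 0.03], [0.039, 0, 0.037], [0.045, 0, 0.044], [0.05, 0, 0.052], [0.055, 0, 0.06], [0.059, 0, 0.067], [0.063, 0, 0.076], [0.066, 0, 0.084], [0.066, 0, 0.084]], "yaw": [0, 0, 0, 0, 0, 0, 0, 0, 0, 0, 0, 0, 0], "claw": [1, 1, 1, 1, 1, 1, 1, 1, 1, 1, 1, 1, 1]}}

```text
time_s: 13.45
tcp_pos: [0.5166, 0.08, 0.221]
eef_rot: [-180.0, -0.1, -160.6]
contact_force: [0.5, -0.2, -0.3]
gripper_width: 0.0004
gripper_force: 0.0
```

```bash
python3 lv.py
```

```text
t 13.45 tcp [-45.99  -1.35 220.96] lev -1.78 el 1.98 bar [-44.4 256.3] c -6.67 F case x 0.4 y -0.4 z -0.3 w 0.000406008052714278 0.0
corner r 36.8 lam 0.29
```

Call:
{"fn": "step_arm", "kwargs": {"xyz": [[0.015, 0, 0.02], [0.02, 0, 0.04], [0.02, 0, 0.055], [0.02, 0, 0.062], [0.02, 0, 0.062]], "yaw": [0, 0, 0, 0, 0], "claw": [1, 1, 1, 1, 1]}}

```text
time_s: 13.87
tcp_pos: [0.5128, 0.0786, 0.2106]
eef_rot: [-180.0, -0.0, -160.6]
contact_force: [-7.2, -0.8, 15.8]
gripper_width: 0.0004
gripper_force: 7.9
```

```bash
python3 lv.py
```

```text
t 13.8667 tcp [-49.98  -1.38 210.6 ] lev -2.05 el 2.25 bar [-59.9 247.9] c -7.83 F case x -7.1 y 1.6 z 15.8 w 0.00043562697372736777 7.87732920027338
corner r 38.6 lam 0.00
```

Call:
{"fn": "step_arm", "kwargs": {"xyz": [[0, 0, -0.1], [0, 0, -0.4], [0, 0, -0.7], [0, 0, -0.9], [0, 0, -0.9], [0, 0, -0.9]], "yaw": [0, 0, 0, 0, 0, 0], "claw": [1, 1, 1, 1, 1, 1]}}

```text
time_s: 14.37
tcp_pos: [0.5156, 0.0789, 0.3969]
eef_rot: [-179.9, 0.6, -160.6]
contact_force: [0.9, 0.7, 1.5]
gripper_width: 0.0005
gripper_force: 0.0
```

Run:
```python
from kin import *
im,_,_,_=save("wrist","w9");S,_,_,_=save("scene","s9")
D=np.load("pics/w9.npz");Q=case(pts(D["d"],D["K"],D["W"]));x,y,z=[Q[...,i] for i in range(3)];y=y-Y0
def st(l,m): q=Q[m&(D["d"]>0)]; print(l,len(q),"x",np.percentile(q[:,0],[3,50,97]).round(1),"z",np.percentile(q[:,2],[3,50,97]).round(1)) if len(q) else 0
st("lever outer",(x>-72)&(x<-55)&(abs(y)<10)&(z>183)&(z<250)); st("lever inner",(x>-50)&(x<-30)&(abs(y)<10)&(z>183)&(z<250))
st("keeper",(x>35)&(x<55)&(abs(y)<9)&(z>192)&(z<199))
st("bar",(x>38)&(x<62)&(abs(y)>12.5)&(abs(y)<16)&(z>184)&(z<199))
m=(D["d"]>0)&(z>165)&(z<190)&(abs(abs(y)-70)<40)
for lo,hi in((-15,5.5),(5.5,30)): st("edge",m&(x>lo)&(x<hi))
h,e=np.histogram(x[m],np.arange(-6,24,2));print(h)
a=cv2.resize(im[:330,120:540],(480,377));b=cv2.resize(S[200:350,220:480],(300,173));b=cv2.copyMakeBorder(b,0,204,0,0,0);cv2.imwrite("pics/H.png",np.hstack([a,b]))
```

```text
lever outer 315 x [-69.1 -62.6 -55.7] z [194.5 196.7 198. ]
lever inner 413 x [-49.7 -40.  -30.5] z [195.5 196.8 198.2]
keeper 19 x [40.1 44.2 49.2] z [194.8 197.3 198.3]
edge 2125 x [-14.3  -6.5   5. ] z [169.5 180.2 181.6]
edge 1345 x [ 6.  10.8 14.1] z [165.7 176.3 181.1]
[242 270 267 154   0 109 101 126 772 253  54   0   0   0]
```

View pics/H.png

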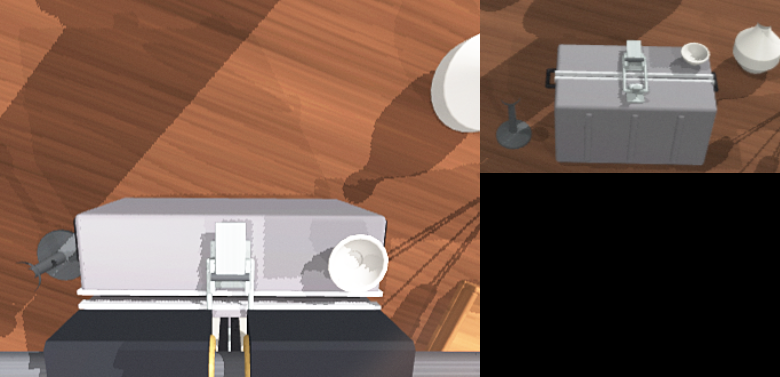

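```bash
python3 -c "
from plant import job;print(job.close_job())"
```

```text
the job is handed in; nothing more can be done
None
```

The latch is hooked over the keeper and the lever lies flat. The lid is drawn in to about 0.03 rad, the gripper is clear, and the job is handed in at about 14.5 s; I could not measure the hook's final pull on the keeper directly.

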